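# Impact-test a moulded cap on the spring-hammer tester

### The arm

A 6-joint arm with a two-finger parallel gripper is mounted at the origin on the work surface. World frame = base frame: x ahead of the robot, y to its left, z up, the work surface at z = 0. Lengths are in m, angles in degrees, forces in N, time in s.
With the tool pointing down it reaches from about 0.4 to 0.825 m from the base axis. Payload 7 kg.
Tool frame: the origin (TCP) lies at the centre of the arm's flange, where the gripper is bolted on; the fingertips stand 178 mm ahead of it and the grasp point (between the pads) lies 159 mm ahead of it (tip_reach is the distance from the TCP to the fingertips, in m); z points along the fingers, y is the line along which they close (so a half turn about z gives the same grasp; the last joint's range is limited). The gripper opens to 88 mm and grips with 3 to 60 N. Pads are 19 mm wide; open, the fingers measure 130 mm over their backs; the gripper's body (78 mm by 193 mm) begins 47 mm behind the grasp point.
Start: joints at [84.574, 20.546, 0.682, 0, -70.136, -16.507], TCP at [0.252, 0.626, 0.405] pointing down, gripper open.
Joint ranges: [-176.03, 176.03], [-82.01, 121.73], [-58.28, 71.71], [-173.87, 95.51], [-174.79, -0.11], [-173.66, 173.66]. Speed limits (degrees/s): [136.94, 136.94, 172.46, 180, 180, 180].

### API

Orientations are given as [roll, pitch, yaw] about the fixed x, y, z axes, in that order (R = Rz(yaw) Ry(pitch) Rx(roll)).
In Python, from plant import * gives the robot as it stands.
- The arm moves only by the shell command python3 -m handwheel 'ROWS'. ROWS is JSON, a list of rows, each a list of 7 numbers: the opening, from -1 (shut) to 1 (fully open), then the shift along the tool's x, y, z as a fraction of full scale, then the turn, a rotation vector about the tool's x, y, z as a fraction of full scale. A call has 1 to 5 rows; each row shifts and turns the commanded pose from where the row before left it, along the tool's axes as they then stand; what a row does not reach is not made up. Full scale, the value 1, is 0.025 m for a shift and 6 degrees for a turn. A row lasts 1/8 s, in which the tool goes at most 62.5 mm and 10.7 degrees, less where a joint would pass 70% of its speed; a pose out of reach is approached as far as the arm can. A call with a number of a shift or a turn outside -1 to 1 is refused whole. A call with a gripper value outside its range is refused whole. The fingers move at their own pace and stop on an object; the grip force is fixed at half the most. Time passes only in rows, so rows that do not move let the fingers close. It gives the time, the measured TCP pose, the force, the opening and the grip force at its end, in the units of the state.
- get_obs(): the state, without advancing time (a new reading comes with each control period).
- snapshot(name): name is "side" or "top" or "wrist"; returns a dict with "color" (420x560x3 uint8, red, green, blue), "fx", "fy", "cx", "cy" (pixels), "k1" (the pictures are not rectified: a ray, as slopes to the right and down, at radius r is drawn at 1 + k1 r^2 times it, then the intrinsics apply), "R" (3x3) and "t" (3): a world point X has camera coordinates R X + t; the wrist camera has in their place "tool_from_camera" (4x4, takes a point from camera to tool coordinates, whose origin is the TCP and whose axes are the flange's). Camera axes: x right, y down, z forward; pixel columns grow to the right and rows downward; lengths in m; the calibration is good to about 2 mm. A picture is of the moment at which its call begins: read the wrist's pose just before it. There is no depth.
- close_job(): hands the job in; it is judged then, once.
The state is a dict: "clock": time; "joint_pos": joint angles; "qvel": joint speeds; "tau": joint torques, N m; "tool_pos": TCP position; "orientation": TCP orientation; "force": force on the tool from outside, world axes, zero at the start; "moment": the same for the moment, N m; "opening": finger opening in m; "gripper_force": force on a finger pad.
Only numpy, scipy, OpenCV 4.12 (cv2) and the standard library are available. Lean on these libraries where they do the work, as an engineer would, in place of code of your own. Each camera call takes 0.05 s, during which the arm holds its last target. There are 200 camera calls.

### The job

Run one impact test on the white moulded cap: swing the spring hammer back by its grip until the latch catches and holds it by itself, feeling for the stop behind the latch without forcing the hammer hard against it. Then seat the cap flat in the round nest of the anvil, and press the trip lever so that the hammer falls and strikes the cap. Leave the other things on the bench where they are.

Things in the scene. Friction and masses are not known exactly. Their poses are not given: they have to be found in the camera images.
- tester: bench impact tester, fixed: grey base plate 170 x 400 mm, top 30 mm above the bench, y = -165 to +235 mm. Origin on the bench below the middle of the axle; z up; x along the axle, away from the side grip; y from axle to anvil. Hammer swings in the plane x = 0. Bearing cheeks at x = -31 and 52 mm, 128 mm high, |y| < 25 mm; cam and stop bracket at x = 12 to 60, y = -80 to 77 mm, up to 170 mm high
- axle (a point): the middle of the hammer's horizontal axle, 105 mm above the bench (the point x = y = 0 of the tester, about which the hammer swings)
- hammer (a joint): angle of the hammer (aluminium arm, steel head 34 mm thick, 180 mm from the axle, 31 mm striker), rad. 0 = level along the tester's +y, striker on a seated cap; -0.12 = down in the empty nest (start); pi/2 = straight up; more = leaning back to the trip lever. Spring and weight drive it down with about 7 to 9 N at the grip all the way; unlatched it falls back
- grip (a point): centre of the hammer's side grip: black sleeve, 16 mm diameter, 54 mm long, parallel to the axle, 58 mm to the tester's -x side of the swing plane. It goes round the axle with the hammer: from axle y = 180 mm x cos, z = 180 mm x sin of the hammer angle. It turns freely on its pin, so it can be held all through the swing with the hand pointing down
- latch (a point): nose of the sear, where it catches the tooth of the cam on the hammer's hub. It catches at a hammer angle between 1.38 and 1.78 rad, set by how the cam is clamped: differs from run to run, not measured. A stop buffer is met 0.035 rad (6 mm at the grip) past the catch, so a rise of the pull tells that it has caught. Let go, the hammer then stands by itself within 0.02 rad of the catch
- buffer: the hammer's stop buffer: black rubber-faced plunger, 14 mm diameter, pointing down out of the bracket above the cam; origin at the middle of its face. Stiff: it gives 1 mm per 40 N. It may be loaded with 60 N at most; the grip being farther from the axle, that is reached with about 18 N more at the grip than the spring's own pull (about 4 N more per mm of grip travel past the stop)
- trip_pad (a point): middle of the top of the trip lever's pad: steel plate 32 x 30 mm facing up, 82 mm above the bench, at x = 26, y = -145 mm of the tester; one piece with the sear. Pressing it down about 7 mm with 5 to 8 N trips the latched hammer; it goes down at most 17 mm, and springs back up when let go. It also dips by itself while the cam tooth passes the sear
- sample_mid (a point): centre (half-way up) of the cap to be tested: round white plastic moulding, 52 mm diameter, 24 mm high, straight sides for the lower 19 mm, flat top; standing on the bench, loose, about 40 g
- nest (a point): where the centre of a seated cap lies: on the axis of the round nest in the steel anvil block (84 x 84 mm), 62 mm above the bench, 180 mm from the axle along the tester's y. Nest 55 mm across, 6 mm deep, chamfered mouth; floor 50 mm, rim 56 mm above the bench. The hammer covers it until it is swung back
- dish: round aluminium weighing dish, 92 mm across, 12 mm high; origin under its middle; to be left alone
- housing: white moulded rectangular housing, open on top, 55 x 70 x 32 mm; origin under its middle; to be left alone
- weight: steel check weight with a small knob, 34 mm diameter, 49 mm high; origin under its middle; to be left alone
Mind the look-alikes: they are no part of the job. Leave any orange or red look-alike of the part that bears sample_mid alone.

How it is judged (in metres and radians):
On the way, in this order (a step that is already met when the one before it is completed fails the run):
1. the hammer stands cocked on its latch, let go (value of joint hammer above 1.3 rad and contact force between the fingers and tester below 0.2 N), for 0.4 s.
2. the cap is seated flat in the nest and let go, the hammer still cocked (horizontal distance between sample_mid and nest below 0.004 m and distance between sample_mid and nest below 0.005 m and angle between sample_mid's own z axis and vertical below 0.06 rad and contact force between the fingers and sample below 0.1 N and value of joint hammer above 1.3 rad), for 0.2 s.
3. the trip lever is pressed down, the hammer up and the cap in the nest (z of trip_pad in the frame of tester below 0.078 m and value of joint hammer above 1 rad and horizontal distance between sample_mid and nest below 0.004 m).
4. the hammer has come down on the cap (value of joint hammer below 0.06 rad and horizontal distance between sample_mid and nest below 0.005 m), for 0.1 s.
At the end, for the whole second after the job is handed in: the hammer rests on the cap (within 0.05 rad of level, still), the cap lies flat in the nest (within 5 mm of its axis, tilted under 0.08 rad), the trip lever has sprung back up (within 3 mm) (value of joint hammer between -0.05 and 0.05 rad and velocity of joint hammer between -0.1 and 0.1 rad/s and horizontal distance between sample_mid and nest below 0.005 m and distance between sample_mid and nest below 0.006 m and angle between sample_mid's own z axis and vertical below 0.08 rad and z of trip_pad in the frame of tester above 0.079 m); the robot touches nothing.
It fails at once if the hammer is forced against its stop (buffer loaded with more than 60 N) (contact force between hammer and buffer above 60 N).
It fails at once if the dish, the housing or the weight is moved (more than 20 mm) (distance of any of dish, housing, weight from where it was at the start of the episode above 0.02 m).
It also fails if it takes over 72 s, if anything falls off the work surface, if the arm or the gripper's body presses on something with over 40 N, if the wrist force passes 120 N, or if a joint passes its speed limit or range.

## Working session

There is one attempt and no reset: what is moved stays moved. The work goes in short steps, Python scripts to look and compute and a shell command to move; the robot and the scene stay as the last step left them, time stands still between calls to the robot, and variables do not carry over. Pictures are saved under pics/ and viewed, at most 10 in all, crops included, and the job is handed in when it is done.

```bash
ls; mkdir -p pics; cat > h.py <<'E'
import numpy as np, cv2
from plant import *
from scipy.spatial.transform import Rotation as Ro
def pose():
    o=get_obs(); return np.array(o["tool_pos"]), Ro.from_euler('xyz',o["orientation"],degrees=True).as_matrix(), o
def cam(name):
    p,Rm,o=pose(); s=snapshot(name)
    if name=="wrist":
        T=np.array(s["tool_from_camera"]); Rc=Rm@T[:3,:3]; c=p+Rm@T[:3,3]
    else:
        R=np.array(s["R"]); Rc=R.T; c=-R.T@np.array(s["t"])
    K=np.array([[s["fx"],0,s["cx"]],[0,s["fy"],s["cy"]],[0,0,1.]])
    return dict(img=s["color"],K=K,D=np.array([s["k1"],0,0,0.]),Rc=Rc,c=c)
def ray(C,uv):
    uv=np.array(uv,float).reshape(-1,1,2)
    n=cv2.undistortPoints(uv,C["K"],C["D"])[:,0]
    return np.c_[n,np.ones(len(n))]@C["Rc"].T
def onz(C,uv,z):
    d=ray(C,uv); return C["c"]+d*((z-C["c"][2])/d[:,2])[:,None]
def proj(C,X):
    X=(np.array(X,float).reshape(-1,3)-C["c"])@C["Rc"]
    return cv2.projectPoints(X,np.zeros(3),np.zeros(3),C["K"],C["D"])[0][:,0]
def save(C,fn): cv2.imwrite("pics/"+fn,cv2.cvtColor(C["img"],cv2.COLOR_RGB2BGR))
E
python3 - <<'E'
from h import *
import pickle
p,R,o=pose(); print(o)
for n in("side","top"):
    C=cam(n); save(C,n+".png"); print(n,C["c"],C["Rc"][:,2]); pickle.dump(C,open(n+".pkl","wb"))
E
```

```text
pics
{'clock': 0.0, 'joint_pos': array([ 8.45735341e+01,  2.05931113e+01,  6.35464783e-01, -2.01056942e-02,
       -7.01349120e+01, -1.65080662e+01]), 'qvel': array([-0.01011679,  0.01692988, -0.05571785,  0.11720718, -0.05840654,
        0.02397225]), 'tau': array([-2.55239347e-04, -5.82710123e+01,  2.93066096e+01,  6.99768528e+00,
        7.14881869e-03, -1.64678750e-04]), 'tool_pos': array([0.25206155, 0.62598126, 0.40371641]), 'orientation': array([ 1.79905886e+02, -8.18157047e-03, -2.19413727e+01]), 'force': array([ 0.86621654, -0.53911587,  0.25160075]), 'moment': array([-0.00472596, -0.02128449, -0.01928869]), 'gripper_force': 0.0, 'opening': 0.08735334481303478}
side [ 0.25569672 -0.60959891  0.75112496] [ 0.30485895  0.66679714 -0.68003132]
top [0.35037418 0.02367398 0.91717083] [ 0.19247204 -0.00997192 -0.98125179]
```

View pics/top.png

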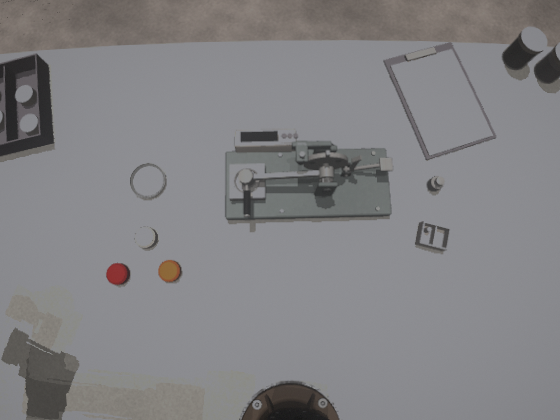

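View pics/side.png

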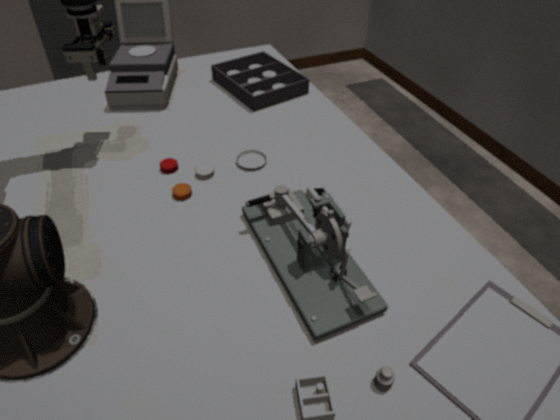

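The top view shows the tester with base corners near (226,150), (388,148), (390,216) and (227,219). The grip is near (247,200), the trip pad at (386,164) and the white cap at (145,237), with red (117,273) and orange (169,271) look-alikes. The side view agrees, with the cap at (205,171).

```bash
python3 - <<'E'
from h import *
import pickle
T=pickle.load(open("top.pkl","rb"));S=pickle.load(open("side.pkl","rb"))
c=onz(T,[(226,150),(388,148),(390,216),(227,219)],.03);print(c.round(3))
print("lens",np.linalg.norm(c-np.roll(c,-1,0),axis=1).round(3))
y=(c[0]+c[3]-c[1]-c[2])/2;yaw=np.degrees(np.arctan2(-y[0],y[1]))
a=np.radians(yaw);ex=np.array([np.cos(a),np.sin(a),0]);ey=np.array([-np.sin(a),np.cos(a),0])
o=c.mean(0)-.035*ey;o[2]=0
print("yaw",yaw,"axle",o)
for n,v in dict(grip=(-.058,.1787,.0835),pad=(.026,-.145,.082),nest=(0,.18,.062)).items():
    X=o+v[0]*ex+v[1]*ey+[0,0,v[2]];print(n,X.round(4),"top",proj(T,X),"side",proj(S,X))
print("cap",onz(T,[(145,237)],.024),onz(S,[(205,168)],.024))
for n,uv in dict(dish=(148,181),wt=(436,184),hous=(433,237),orange=(169,271)).items():print(n,onz(T,[uv],.02).round(3))
E
```

```text
[[ 0.669  0.143  0.03 ]
 [ 0.669 -0.259  0.03 ]
 [ 0.498 -0.251  0.03 ]
 [ 0.497  0.139  0.03 ]]
lens [0.402 0.172 0.39  0.172]
yaw 0.047544069382103836 axle [ 0.58334619 -0.09195339  0.        ]
grip [0.5252 0.0867 0.0835] top [[247.27746807 202.40182617]] side [[258.9691484  200.60208617]]
pad [ 0.6095 -0.2369  0.082 ] top [[386.99773989 164.82645795]] side [[362.75972077 293.7716719 ]]
nest [0.5832 0.088  0.062 ] top [[247.37760694 179.96829888]] side [[281.04652492 200.7247283 ]]
cap [[0.45733975 0.33644904 0.024     ]] [[0.46088247 0.33384519 0.024     ]]
dish [[0.597 0.337 0.02 ]]
wt [[ 0.578 -0.377  0.02 ]]
hous [[ 0.446 -0.357  0.02 ]]
orange [[0.377 0.277 0.02 ]]
```

```bash
python3 -m handwheel '[[1,0,0,0,0,0,-0.91],[1,0,0,0,0,0,-0.91],[1,0,0,0,0,0,-0.91],[1,0,0,0,0,0,-0.92]]'
python3 -m handwheel '[[1,0.6,1,0.2,0,0,0],[1,0.6,1,0.2,0,0,0],[1,0.6,1,0.2,0,0,0],[1,0.6,1,0.2,0,0,0],[1,0.6,1,0.2,0,0,0]]'
python3 -m handwheel '[[1,0.6,1,0.2,0,0,0],[1,0.6,1,0.2,0,0,0],[1,0.6,1,0.2,0,0,0],[1,0.6,1,0.2,0,0,0],[1,0.6,1,0.2,0,0,0]]'
python3 - <<'E'
from h import *
import pickle
C=cam("wrist");pickle.dump(C,open("w1.pkl","wb"));save(C,"w1.png");p,R,o=pose();print(p,o["orientation"],C["c"],C["Rc"])
print(proj(C,[.459,.335,.024]))
E
```

```text
clock: 0.6
tool_pos: [0.2521, 0.626, 0.4041]
orientation: [179.9, 0.0, 0.1]
force: [-0.6, -0.5, -0.8]
opening: 0.0876
gripper_force: 0.0
clock: 1.23
tool_pos: [0.3275, 0.5, 0.3791]
orientation: [180.0, 0.0, -0.0]
force: [-0.0, 0.4, -0.2]
opening: 0.0874
gripper_force: 0.0
clock: 1.85
tool_pos: [0.4025, 0.3747, 0.3543]
orientation: [180.0, 0.0, -0.0]
force: [0.1, -0.7, 0.1]
opening: 0.0879
gripper_force: 0.0
[0.40317618 0.37228202 0.35357464] [ 1.79893681e+02  6.91246587e-02 -1.02435709e-01] [0.48282808 0.3745806  0.33585348] [[-1.42397427e-04 -9.56147931e-01 -2.92884131e-01]
 [-9.99998976e-01  5.53251734e-04 -1.31995277e-03]
 [ 1.42410876e-03  2.92883643e-01 -9.56147030e-01]]
[[324.4790528  138.77923187]]
```

View pics/w1.png

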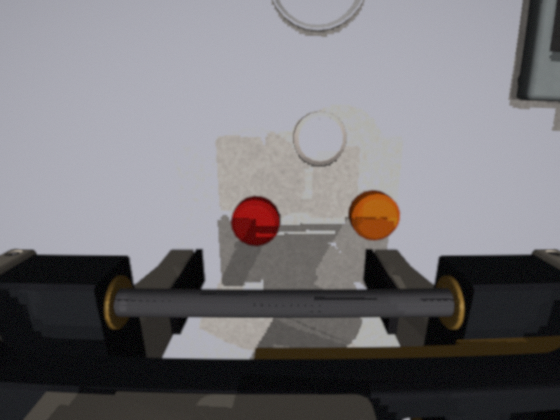

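The cap is at about (320,137), the dish edge at the top centre, the red and orange caps at (256,221) and (374,216), and the fingers are in the lower part of the frame. I'll go on to the tester.

```bash
python3 -m handwheel '[[1,0.22,0.96,0,0,0,0],[1,0.22,0.96,0,0,0,0],[1,0.22,0.96,0,0,0,0],[1,0.22,0.96,0,0,0,0],[1,0.22,0.96,0,0,0,0]]'
python3 -m handwheel '[[1,0.22,0.96,0,0,0,0],[1,0.22,0.96,0,0,0,0],[1,0.22,0.96,0,0,0,0],[1,0.22,0.96,0,0,0,0],[1,0.22,0.96,0,0,0,0]]'
python3 -m handwheel '[[1,0.22,0.96,0,0,0,0],[1,0.22,0.96,0,0,0,0],[1,0,0,0,0,0,0]]'
python3 - <<'E'
from h import *
import pickle
C=cam("wrist");pickle.dump(C,open("w2.pkl","wb"));save(C,"w2.png");p,R,o=pose();print(p,o["orientation"])
print(proj(C,[[.5252,.0867,.0835],[.5832,.088,.056],[.669,.143,.03],[.497,.143,.03],[.5832,-.092,.105]]))
W=pickle.load(open("w1.pkl","rb"));
m=cv2.inRange(W["img"][90:180,270:370],(0,0,0),(255,255,255))
print(onz(W,[(320,137)],.024))
E
```

```text
clock: 2.52
tool_pos: [0.4296, 0.2543, 0.3548]
orientation: [-180.0, -0.0, -0.0]
force: [-0.0, -0.2, -0.1]
opening: 0.0877
gripper_force: 0.0
clock: 3.15
tool_pos: [0.4569, 0.1343, 0.3548]
orientation: [-180.0, -0.0, -0.0]
force: [-0.1, 0.5, 0.1]
opening: 0.0874
gripper_force: 0.0
clock: 3.52
tool_pos: [0.4677, 0.086, 0.3547]
orientation: [-180.0, -0.0, -0.2]
force: [-0.1, 0.2, -0.7]
opening: 0.0879
gripper_force: 0.0
[0.46774709 0.08680442 0.35478078] [-1.79989129e+02 -1.54689071e-02 -1.30167172e-01]
[[282.12758953 143.40298536]
 [280.40696143  68.57784057]
 [214.66553855 -34.27661585]
 [224.1348091  168.18507602]
 [537.80380903  64.56211567]]
[[0.46066397 0.33935177 0.024     ]]
```

View pics/w2.png

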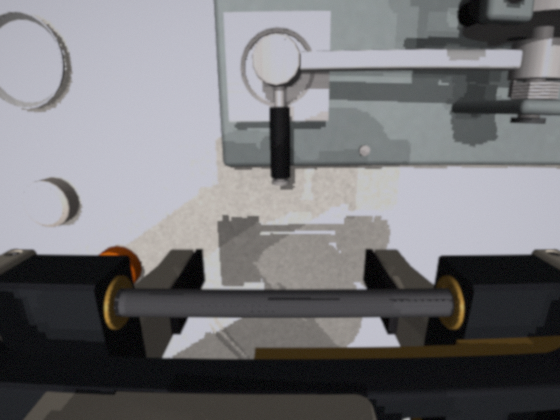

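The sleeve runs from (280,107) to (280,180), the nest rim circle is near (277,67), and the base corner is near (222,165). All of this matches the prediction to about 2 px. I'll refine with masks.

```bash
python3 - <<'E'
from h import *
import pickle
C=pickle.load(open("w2.pkl","rb"));g=cv2.cvtColor(C["img"],cv2.COLOR_RGB2GRAY)
m=(g[100:190,255:310]<45).astype(np.uint8)
v,u=np.nonzero(m)
u+=255;v+=100
k=(v>115)&(v<172); f=np.polyfit(v[k],u[k],1);print("sleeve rows",v.min(),v.max(),"u=",f, "w",k.sum()/57)
e=np.array([(np.polyval(f,r),r) for r in (112,143,172)]);P=onz(C,e,.0835);print("sleeve",P.round(4))
# base left edge and lower edge
L=[];
for r in range(20,145,10):
    row=g[r,195:245].astype(int); d=np.diff(cv2.GaussianBlur(g[r:r+1,195:245],(3,1),0)[0].astype(int)); L.append((196+np.argmin(d),r))
print(L); P=onz(C,L,.03);f=np.polyfit(P[:,1]*0+P[:,0],P[:,1],1);print("edge y=",f,P[:,1].mean(), P[:,0].mean())
B=[]
for c in list(range(235,260,6))+list(range(310,520,15)):
    d=np.diff(cv2.GaussianBlur(g[140:185,c:c+1],(1,3),0)[:,0].astype(int)); B.append((c,141+np.argmax(d)))
print(B);P=onz(C,B,.03);f=np.polyfit(P[:,1],P[:,0],1);print("lower x=",f,np.median(P[:,0]))
E
```

```text
sleeve rows 107 178 u= [1.83363072e-02 2.77451608e+02] w 18.894736842105264
sleeve [[0.5488 0.0886 0.0835]
 [0.5255 0.0883 0.0835]
 [0.5027 0.088  0.0835]]
[(np.int64(215), 20), (np.int64(215), 30), (np.int64(216), 40), (np.int64(216), 50), (np.int64(217), 60), (np.int64(217), 70), (np.int64(218), 80), (np.int64(219), 90), (np.int64(219), 100), (np.int64(220), 110), (np.int64(221), 120), (np.int64(221), 130), (np.int64(222), 140)]
edge y= [0.01217716 0.13734802] 0.14436740223675693 0.5764382939801839
[(235, np.int64(169)), (241, np.int64(169)), (247, np.int64(169)), (253, np.int64(167)), (259, np.int64(168)), (310, np.int64(168)), (325, np.int64(167)), (340, np.int64(168)), (355, np.int64(168)), (370, np.int64(169)), (385, np.int64(166)), (400, np.int64(166)), (415, np.int64(166)), (430, np.int64(166)), (445, np.int64(168)), (460, np.int64(166)), (475, np.int64(165)), (490, np.int64(165)), (505, np.int64(166))]
lower x= [-0.01351953  0.49803049] 0.4978763756073805
```

```bash
python3 -m handwheel '[[1,0.4,-0.02,0.9,0,0,0],[1,0.4,-0.02,0.9,0,0,0],[1,0.4,-0.02,0.9,0,0,0],[1,0.4,0,0.9,0,0,0],[1,0.4,0,0.9,0,0,0]]'
python3 -m handwheel '[[-1,0,0,0,0,0,0],[-1,0,0,0,0,0,0],[-1,0,0,0,0,0,0],[-1,0,0,0,0,0,0],[-1,0,0,0,0,0,0]]'
python3 -m handwheel '[[-1,0,0,0,0,0,0],[-1,0,0,0,0,0,0]]'
```

```text
clock: 4.2
tool_pos: [0.5181, 0.0899, 0.2416]
orientation: [-180.0, -0.0, 0.0]
force: [0.9, 0.3, 0.1]
opening: 0.0876
gripper_force: 0.0
clock: 4.82
tool_pos: [0.5178, 0.0895, 0.2427]
orientation: [-180.0, -0.0, -0.0]
force: [-0.3, 0.2, 0.4]
opening: 0.0433
gripper_force: 0.0
clock: 5.08
tool_pos: [0.5178, 0.0895, 0.2422]
orientation: [-180.0, -0.0, -0.0]
force: [-0.0, -1.0, -0.6]
opening: 0.0234
gripper_force: 0.0
```

```bash
python3 -m handwheel '[[-1,0,0,0,0,0,0],[-1,0,0,0,0,0,0],[-1,0,0,0,0,0,0]]'
python3 - <<'E'
import numpy as np
t=np.r_[np.arange(-.12,1.31,.13),np.arange(1.34,1.9,.03)]
for a,b in zip(t,t[1:]): print(round(a,2),round(b,2),round(-7.2*(np.cos(b)-np.cos(a)),2),round(-7.2*(np.sin(b)-np.sin(a)),2))
E
```

```text
clock: 5.45
tool_pos: [0.5178, 0.0891, 0.2421]
orientation: [180.0, 0.0, -0.0]
force: [0.7, -4.9, 0.6]
opening: 0.0149
gripper_force: 30.0
-0.12 0.01 -0.05 -0.93
0.01 0.14 0.07 -0.93
0.14 0.27 0.19 -0.92
0.27 0.4 0.31 -0.88
0.4 0.53 0.42 -0.84
0.53 0.66 0.52 -0.77
0.66 0.79 0.62 -0.7
0.79 0.92 0.71 -0.61
0.92 1.05 0.78 -0.52
1.05 1.18 0.84 -0.41
1.18 1.34 1.1 -0.35
1.34 1.37 0.21 -0.05
1.37 1.4 0.21 -0.04
1.4 1.43 0.21 -0.03
1.43 1.46 0.21 -0.03
1.46 1.49 0.22 -0.02
1.49 1.52 0.22 -0.01
1.52 1.55 0.22 -0.01
1.55 1.58 0.22 -0.0
1.58 1.61 0.22 0.01
1.61 1.64 0.22 0.01
1.64 1.67 0.22 0.02
1.67 1.7 0.21 0.02
1.7 1.73 0.21 0.03
1.73 1.76 0.21 0.04
1.76 1.79 0.21 0.04
1.79 1.82 0.21 0.05
1.82 1.85 0.21 0.06
1.85 1.88 0.21 0.06
```

```bash
python3 -m handwheel '[[-1,0,0,-0.93,0,0,0],[-1,0,0.07,-0.93,0,0,0]]'
python3 -m handwheel '[[-1,0,0.19,-0.92,0,0,0],[-1,0,0.31,-0.88,0,0,0]]'
python3 -m handwheel '[[-1,0,0,0,0,0,0]]'
```

```text
clock: 5.7
tool_pos: [0.5178, 0.0885, 0.2884]
orientation: [-179.9, 0.0, -0.0]
force: [4.2, -1.2, -7.2]
opening: 0.0151
gripper_force: 30.0
clock: 5.95
tool_pos: [0.5178, 0.076, 0.3336]
orientation: [-179.9, -0.0, -0.0]
force: [5.4, -0.1, -8.4]
opening: 0.015
gripper_force: 30.0
clock: 6.08
tool_pos: [0.5177, 0.0757, 0.334]
orientation: [-179.9, -0.1, -0.1]
force: [0.4, 5.3, -5.4]
opening: 0.0148
gripper_force: 30.0
```

```bash
python3 -m handwheel '[[-1,0,0.42,-0.84,0,0,0],[-1,0,0.52,-0.77,0,0,0],[-1,0,0.62,-0.7,0,0,0]]'
python3 -m handwheel '[[-1,0,0,0,0,0,0]]'
python3 -m handwheel '[[-1,0,0.71,-0.61,0,0,0],[-1,0,0.78,-0.52,0,0,0],[-1,0,0.84,-0.41,0,0,0]]'
python3 -m handwheel '[[-1,0,0,0,0,0,0]]'
```

```text
clock: 6.45
tool_pos: [0.5181, 0.0376, 0.3908]
orientation: [-179.8, -0.0, 0.0]
force: [4.0, 3.7, -7.3]
opening: 0.015
gripper_force: 30.0
clock: 6.58
tool_pos: [0.518, 0.037, 0.3912]
orientation: [-179.8, -0.1, -0.1]
force: [-1.1, 9.9, -1.4]
opening: 0.015
gripper_force: 30.0
clock: 6.95
tool_pos: [0.5183, -0.0205, 0.4298]
orientation: [-179.8, -0.1, 0.0]
force: [2.1, 7.9, -0.4]
opening: 0.0151
gripper_force: 30.0
clock: 7.08
tool_pos: [0.5183, -0.0212, 0.4301]
orientation: [-179.9, -0.1, -0.1]
force: [-1.9, 11.2, 6.9]
opening: 0.0151
gripper_force: 30.0
```

```bash
python3 -m handwheel '[[-1,0,0.6,-0.27,0,0,0],[-1,0,0.5,-0.2,0,0,0]]'
python3 -m handwheel '[[-1,0,0,0,0,0,0]]'
python3 -m handwheel '[[-1,0,0.11,-0.02,0,0,0]]'
python3 -m handwheel '[[-1,0,0.11,-0.02,0,0,0]]'
python3 -m handwheel '[[-1,0,0,0,0,0,0]]'
```

```text
clock: 7.32
tool_pos: [0.5186, -0.0479, 0.4392]
orientation: [-179.8, -0.0, -0.0]
force: [10.3, 8.5, -18.0]
opening: 0.015
gripper_force: 30.0
clock: 7.45
tool_pos: [0.5187, -0.0484, 0.4392]
orientation: [-179.9, -0.0, -0.1]
force: [6.2, 5.5, -8.6]
opening: 0.0151
gripper_force: 30.0
clock: 7.58
tool_pos: [0.5188, -0.0506, 0.4397]
orientation: [-179.9, -0.0, -0.0]
force: [6.4, 6.0, -7.1]
opening: 0.0151
gripper_force: 30.0
clock: 7.7
tool_pos: [0.5188, -0.0533, 0.4403]
orientation: [-179.9, -0.0, -0.0]
force: [5.6, 7.5, -6.5]
opening: 0.0154
gripper_force: 30.0
clock: 7.82
tool_pos: [0.5187, -0.0534, 0.4403]
orientation: [-179.9, -0.0, -0.0]
force: [5.8, 6.6, -7.3]
opening: 0.0151
gripper_force: 30.0
```

```bash
cat > ok.py <<'E'
import sys
from plant import get_obs
f=get_obs()["force"]; print("Fy",f[1]); sys.exit(f[1]>12)
E
W="python3 ok.py"
python3 -m handwheel '[[-1,0,0.1,0,0,0,0]]' && $W && python3 -m handwheel '[[-1,0,0.1,0,0,0,0]]' && $W && python3 -m handwheel '[[-1,0,0.1,0,0,0,0]]' && $W && python3 -m handwheel '[[-1,0,0.1,0,0,0,0]]' && $W && python3 -m handwheel '[[-1,0,0.1,0,0,0,0]]' && $W && python3 -m handwheel '[[-1,0,0.1,0,0,0,0]]' && $W
```

```text
clock: 7.95
tool_pos: [0.5187, -0.0557, 0.4407]
orientation: [-179.9, -0.0, -0.0]
force: [2.9, 7.2, -2.6]
opening: 0.0154
gripper_force: 30.0
Fy 7.174236205845191False
```

```bash
sed -i 's/sys.exit(f\[1\]>12)/sys.exit(int(f[1]>12))/' ok.py
W="python3 ok.py"
(python3 -m handwheel '[[-1,0,0.1,0,0,0,0]]' && $W && python3 -m handwheel '[[-1,0,0.1,0,0,0,0]]' && $W && python3 -m handwheel '[[-1,0,0.1,0,0,0,0]]' && $W && python3 -m handwheel '[[-1,0,0.1,0,0,0,0]]' && $W && python3 -m handwheel '[[-1,0,0.1,0,0,0,0]]' && $W && python3 -m handwheel '[[-1,0,0.1,0,0,0,0]]' && $W) | grep -E "tool_pos|force:|Fy"
```

```text
tool_pos: [0.5187, -0.0582, 0.4411]
force: [2.2, 8.4, 0.1]
gripper_force: 30.0
Fy 8.37538415336593
tool_pos: [0.5187, -0.0608, 0.4415]
force: [1.7, 9.1, 2.4]
gripper_force: 30.0
Fy 9.100470905850152
tool_pos: [0.5187, -0.0633, 0.4419]
force: [0.3, 8.6, 4.6]
gripper_force: 30.0
Fy 8.581885213030032
tool_pos: [0.5186, -0.0659, 0.4422]
force: [-0.1, 8.8, 6.7]
gripper_force: 30.0
Fy 8.845274516052747
tool_pos: [0.5186, -0.0684, 0.4425]
force: [-1.0, 9.4, 8.3]
gripper_force: 30.0
Fy 9.422592196671307
tool_pos: [0.5186, -0.0709, 0.4428]
force: [-1.9, 9.4, 10.4]
gripper_force: 30.0
Fy 9.391445006262206
```

```bash
W="python3 ok.py"
(python3 -m handwheel '[[-1,0,0.1,-0.05,0,0,0]]' && $W && python3 -m handwheel '[[-1,0,0.1,-0.04,0,0,0]]' && $W && python3 -m handwheel '[[-1,0,0.1,-0.01,0,0,0]]' && $W && python3 -m handwheel '[[-1,0,0.1,0,0,0,0]]' && $W && python3 -m handwheel '[[-1,0,0.1,0,0,0,0]]' && $W && python3 -m handwheel '[[-1,0,0.1,0,0,0,0]]' && $W && python3 -m handwheel '[[-1,0,0.1,0,0,0,0]]' && $W && python3 -m handwheel '[[-1,0,0.1,0.01,0,0,0]]' && $W) | grep -E "tool_pos|force: \[|Fy"
```

```text
tool_pos: [0.5186, -0.0733, 0.4432]
force: [2.8, 8.2, -1.0]
Fy 8.197679137680273
tool_pos: [0.5187, -0.0757, 0.4435]
force: [4.9, 7.9, -4.6]
Fy 7.942893390817943
tool_pos: [0.5188, -0.0783, 0.4436]
force: [4.3, 7.1, -2.5]
Fy 7.074869102301774
tool_pos: [0.5188, -0.0808, 0.4438]
force: [2.4, 7.0, -0.4]
Fy 6.997412558050663
tool_pos: [0.5188, -0.0833, 0.4438]
force: [2.1, 8.9, -0.4]
Fy 8.870206544921407
tool_pos: [0.5188, -0.0854, 0.4438]
force: [1.8, 13.6, 1.5]
Fy 13.591781419129465
```

```bash
python3 -m handwheel '[[-1,0,0.04,0,0,0,0]]'; python3 ok.py; python3 - <<'E'
from h import *
C=cam("side"); save(C,"s2.png")
p,R,o=pose();print(p,o["force"])
im=cv2.cvtColor(C["img"],cv2.COLOR_RGB2BGR)[190:340,240:400];cv2.imwrite("pics/s2c.png",cv2.resize(im,None,fx=4,fy=4,interpolation=cv2.INTER_CUBIC))
E
```

```text
clock: 9.57
tool_pos: [0.5188, -0.086, 0.4439]
orientation: [-179.8, -0.1, 0.0]
force: [1.9, 15.1, 1.3]
opening: 0.0153
gripper_force: 30.0
Fy 15.121848395172652
[ 0.51880691 -0.08596752  0.44385143] [ 1.3077582  15.43325691  1.11911339]
```

View pics/s2c.png

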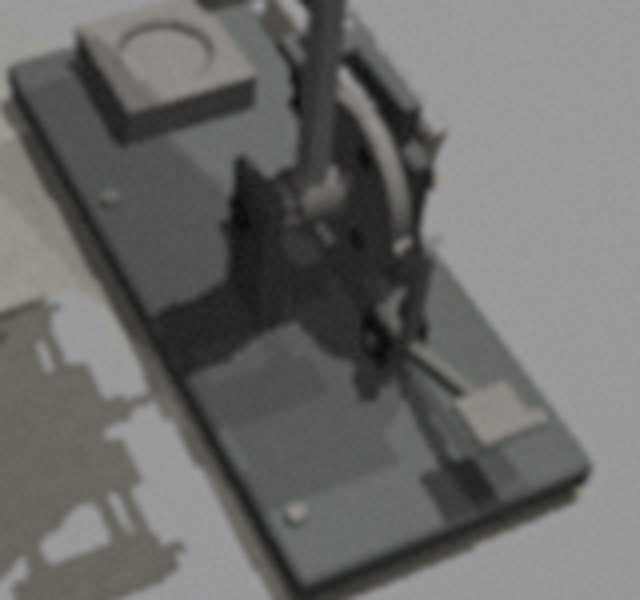

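The crop shows the hammer nearly upright, the nest empty and the trip pad near (500,410). The pull rose steadily from about 7.5 N to 15 N, so the stop has been met. I'll ease back and see whether the latch holds.

```bash
(python3 -m handwheel '[[-1,0,-0.08,0,0,0,0]]';python3 -m handwheel '[[-1,0,-0.08,0,0,0,0]]';python3 -m handwheel '[[-1,0,-0.08,0,0,0,0]]';python3 -m handwheel '[[-1,0,-0.04,0,0,0,0]]')| grep -E "tool_pos|force: \["
```

```text
tool_pos: [0.5188, -0.0841, 0.4439]
force: [3.2, 10.3, -0.9]
tool_pos: [0.5188, -0.0825, 0.4438]
force: [3.6, 7.2, -0.9]
tool_pos: [0.5188, -0.0806, 0.4437]
force: [3.6, 8.1, -1.1]
tool_pos: [0.5188, -0.0796, 0.4437]
force: [3.3, 7.4, -1.8]
```

```bash
(python3 -m handwheel '[[-1,0,-0.06,0,0,0,0]]';python3 -m handwheel '[[-1,0,-0.06,0,0,0,0]]';python3 -m handwheel '[[-1,0,-0.04,0,0,0,0]]')| grep -E "tool_pos|force: \["
```

```text
tool_pos: [0.5188, -0.0782, 0.4436]
force: [3.5, 8.0, -2.7]
tool_pos: [0.5188, -0.0767, 0.4435]
force: [4.6, 7.5, -3.1]
tool_pos: [0.5188, -0.0758, 0.4435]
force: [4.9, 4.1, -4.4]
```

```bash
(python3 -m handwheel '[[-1,0,-0.04,0,0,0,0]]';python3 -m handwheel '[[-1,0,-0.02,0,0,0,0]]')| grep -E "tool_pos|force: \["
```

```text
tool_pos: [0.5188, -0.0751, 0.4434]
force: [5.7, 2.4, -5.8]
tool_pos: [0.5189, -0.0749, 0.4434]
force: [6.0, -0.1, -5.4]
```

```bash
(python3 -m handwheel '[[1,0,0,0,0,0,0],[1,0,0,0,0,0,0],[1,0,0,0,0,0,0],[1,0,0,0,0,0,0]]';python3 -m handwheel '[[1,-1,0,0,0,0,0],[1,-1,0,0,0,0,0],[1,-1,0,0,0,0,0]]')
python3 - <<'E'
from h import *
C=cam("side"); save(C,"s3.png")
E
```

```text
clock: 11.25
tool_pos: [0.5177, -0.0761, 0.4451]
orientation: [180.0, 0.0, -0.0]
force: [0.3, 0.6, -0.8]
opening: 0.0493
gripper_force: 0.0
clock: 11.62
tool_pos: [0.4419, -0.0761, 0.4451]
orientation: [180.0, -0.0, -0.1]
force: [0.1, 0.9, 0.8]
opening: 0.0796
gripper_force: 0.0
```

View pics/s3.png

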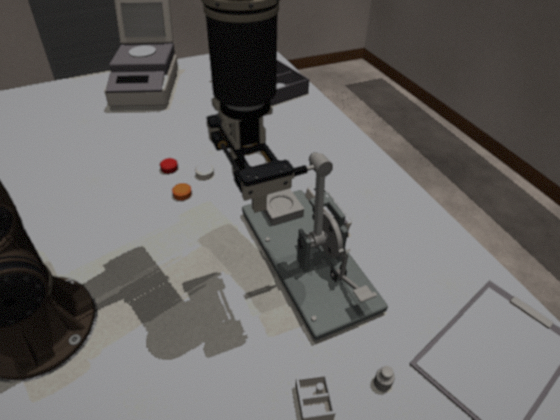

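The side view shows the hammer standing upright by itself, with the gripper clear, the nest empty at (281,203) and the cap at (205,171). Next I'll look at the nest.

```bash
(python3 -m handwheel '[[1,0,-1,0,0,0,0],[1,0,-1,0,0,0,0],[1,0,-1,0,0,0,0],[1,0.5,-1,0.8,0,0,0],[1,0.5,-1,0.8,0,0,0]]';python3 -m handwheel '[[1,0.5,-0.8,1,0,0,0],[1,0.5,-0.8,1,0,0,0],[1,0.3,0,0.8,0,0,0],[1,0,0,0,0,0,0]]')| grep -E "tool_pos|force: \["
python3 - <<'E'
from h import *
import pickle
C=cam("wrist"); save(C,"w3.png");pickle.dump(C,open("w3.pkl","wb"))
print(pose()[0],proj(C,[.5817,.09,.056]))
E
```

```text
tool_pos: [0.468, 0.0498, 0.4052]
force: [-0.3, -0.5, -0.8]
tool_pos: [0.5002, 0.0889, 0.3337]
force: [-0.3, 0.6, 1.0]
[0.50034943 0.08890038 0.33489667] [[281.06390329 110.32865076]]
```

View pics/w3.png

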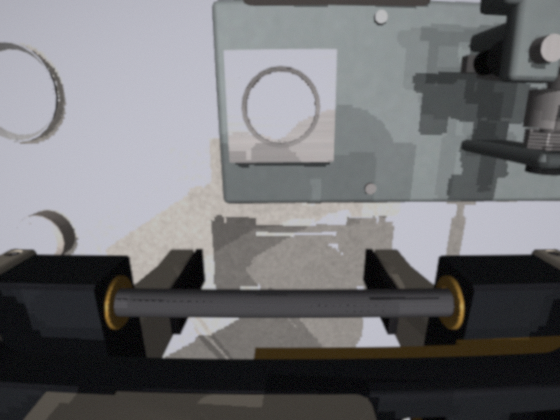

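The nest ring is centred near (280,105) with radius about 39 px, about 4 px above the prediction. I'll fit it, then look again at the cap.

```bash
python3 - <<'E'
from h import *
import pickle
C=pickle.load(open("w3.pkl","rb"));g=cv2.cvtColor(C["img"],cv2.COLOR_RGB2GRAY)
pts=[]
G=cv2.GaussianBlur(g,(3,3),0).astype(int)
for a in np.radians(np.arange(0,360,5)):
    rr=np.arange(33,46,.5);u=280.5+rr*np.cos(a);v=105.5+rr*np.sin(a)
    val=cv2.remap(G.astype(np.float32),u.astype(np.float32)[None],v.astype(np.float32)[None],1)[0]
    i=np.argmin(val); pts.append((u[i],v[i]))
P=onz(C,pts,.0545)
from scipy.optimize import least_squares
s=least_squares(lambda q:np.hypot(P[:,0]-q[0],P[:,1]-q[1])-q[2],[.584,.09,.028],loss='soft_l1',f_scale=.001)
print("nest",s.x,np.std(s.fun))
# anvil bright square top at z=.056
m=cv2.inRange(g[40:175,215:345],165,255);m=cv2.morphologyEx(m,cv2.MORPH_CLOSE,np.ones((9,9)))
n,l,st,ce=cv2.connectedComponentsWithStats(m);k=1+np.argmax(st[1:,4]);print(st[k])
b=cv2.boxPoints(cv2.minAreaRect(np.argwhere(l==k)[:,::-1].astype(np.float32)))+[215,40]
q=onz(C,b,.056);print(q.round(4),q.mean(0))
E
(python3 -m handwheel '[[1,-0.3,-1,0,0,0,0],[1,-0.3,-1,0,0,0,0],[1,-0.3,-1,0,0,0,0],[1,-0.3,-1,0,0,0,0],[1,-0.3,-1,0,0,0,0]]';python3 -m handwheel '[[1,-0.6,-1,0.2,0,0,0],[1,-0.6,-1,0.2,0,0,0],[1,-0.6,-1,0.2,0,0,0],[1,-0.6,-1,0.2,0,0,0],[1,-0.6,-1,0.2,0,0,0]]';python3 -m handwheel '[[1,-0.1,0,0,0,0,0],[1,0,0,0,0,0,0]]')| grep -E "tool_pos"
python3 - <<'E'
from h import *
import pickle
C=cam("wrist"); save(C,"w4.png");pickle.dump(C,open("w4.pkl","wb"))
print(pose()[0],proj(C,[.460,.338,.024]))
E
```

```text
nest [0.58388396 0.09037391 0.02826965] 0.0003538646623939705
[    0     8   123   127 11881]
[[0.5316 0.1444 0.056 ]
 [0.6269 0.1391 0.056 ]
 [0.6268 0.0483 0.056 ]
 [0.5315 0.0442 0.056 ]] [0.57919161 0.09397867 0.056     ]
tool_pos: [0.4626, 0.2145, 0.3369]
tool_pos: [0.3876, 0.3397, 0.3117]
tool_pos: [0.3854, 0.3388, 0.3112]
[0.38567086 0.33855555 0.31105089] [[284.45437559 120.5682296 ]]
```

View pics/w4.png

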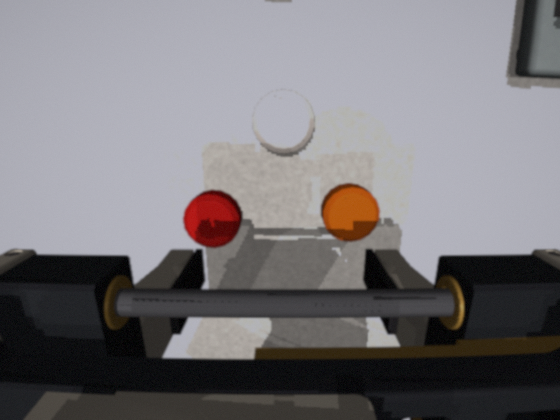

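The cap's outline runs from about (252,89) to (315,155), with red at (213,219) and orange at (350,212). I'll fit the cap outline.

```bash
python3 - <<'E'
from h import *
import pickle
from scipy.optimize import least_squares
C=pickle.load(open("w4.pkl","rb"));g=cv2.cvtColor(C["img"],cv2.COLOR_RGB2GRAY)
G=cv2.GaussianBlur(g,(3,3),0).astype(np.float32)
rr=np.arange(24,42,.5).astype(np.float32)
for z,mode in((.019,"min"),):
  pts=[];rads=[]
  for a in np.radians(np.arange(0,360,6)):
    u=283.5+rr*np.cos(a);v=121+rr*np.sin(a)
    val=cv2.remap(G,u.astype(np.float32)[None],v.astype(np.float32)[None],1)[0]
    i=np.argmin(val); pts.append((u[i],v[i]));rads.append(rr[i])
  print(np.array(rads))
  P=onz(C,pts,z)
  s=least_squares(lambda q:np.hypot(P[:,0]-q[0],P[:,1]-q[1])-q[2],[.46,.338,.026],loss='soft_l1',f_scale=.001)
  print("cap",s.x,np.std(s.fun),"TCP",pose()[0])
E
```

```text
[29.5 28.5 30.  31.  30.  31.5 31.5 31.5 32.  32.5 32.5 33.  33.  33.
 33.  33.  33.  32.5 32.5 32.  31.5 31.  31.  31.  30.5 30.5 30.5 31.
 32.  31.5 30.5 31.5 31.5 31.5 32.  32.  32.  32.  32.  32.  32.  32.5
 27.  32.  32.  32.  32.  31.5 32.  31.5 31.  31.5 31.  31.  30.5 31.
 30.5 30.  30.5 30.5]
cap [0.45870771 0.33904617 0.02578169] 0.0007369394693510427 TCP [0.38567086 0.33855555 0.31105089]
```

```bash
(python3 -m handwheel '[[1,0.733,0,0,0,0,0],[1,0.733,0,0,0,0,0],[1,0.733,0,0,0,0,0],[1,0.733,-0.02,0,0,0,0]]';python3 -m handwheel '[[1,0,0,0.99,0,0,0],[1,0,0,0.99,0,0,0],[1,0,0,0.99,0,0,0],[1,0,0,0.99,0,0,0],[1,0,0,0.99,0,0,0]]';python3 -m handwheel '[[1,0,0,0,0,0,0]]';python3 -m handwheel '[[-1,0,0,0,0,0,0],[-1,0,0,0,0,0,0],[-1,0,0,0,0,0,0],[-1,0,0,0,0,0,0]]';python3 -m handwheel '[[-1,0,0,0,0,0,0],[-1,0,0,0,0,0,0]]')
```

```text
clock: 14.9
tool_pos: [0.4605, 0.3392, 0.3099]
orientation: [180.0, 0.0, -0.1]
force: [-0.0, 0.1, 0.7]
opening: 0.088
gripper_force: 0.0
clock: 15.52
tool_pos: [0.4597, 0.3394, 0.1853]
orientation: [180.0, 0.0, -0.1]
force: [0.2, -0.1, -0.7]
opening: 0.0876
gripper_force: 0.0
clock: 15.65
tool_pos: [0.459, 0.3387, 0.1844]
orientation: [179.8, 0.1, -0.1]
force: [0.3, -0.7, -0.1]
opening: 0.0878
gripper_force: 0.0
clock: 16.15
tool_pos: [0.4588, 0.3396, 0.187]
orientation: [-180.0, -0.0, -0.0]
force: [0.6, -1.1, -0.3]
opening: 0.0531
gripper_force: 0.0
clock: 16.4
tool_pos: [0.4588, 0.3397, 0.1869]
orientation: [-180.0, -0.0, -0.0]
force: [-1.0, -0.4, 6.3]
opening: 0.0505
gripper_force: 30.0
```

```bash
(python3 -m handwheel '[[-1,0,0,-0.5,0,0,0],[-1,0,0,-1,0,0,0],[-1,0,0,-1,0,0,0],[-1,0,0,-1,0,0,0],[-1,0,0,-0.5,0,0,0]]';python3 -m handwheel '[[-1,0.5,0.995,0,0,0,0],[-1,0.5,0.995,0,0,0,0],[-1,0.5,0.995,0,0,0,0],[-1,0.5,0.995,0,0,0,0],[-1,0.5,0.995,0,0,0,0]]';python3 -m handwheel '[[-1,0.5,0.995,0,0,0,0],[-1,0.5,0.995,0,0,0,0],[-1,0.5,0.995,0,0,0,0],[-1,0.5,0.995,0,0,0,0],[-1,0.5,0.995,0,0,0,0]]';python3 -m handwheel '[[-1,0,0,0,0,0,0],[-1,0,0,0,0,0,0]]')|grep -vE "clock"
python3 - <<'E'
from h import *
import pickle
C=cam("wrist"); p=pose()[0];print(p)
pickle.dump(C,open("w5.pkl","wb"));save(C,"w5.png")
C=cam("side");save(C,"s5.png")
E
```

```text
tool_pos: [0.459, 0.3397, 0.2883]
orientation: [-179.9, -0.1, -0.0]
force: [0.1, 0.4, -0.0]
opening: 0.0506
gripper_force: 30.0
tool_pos: [0.5214, 0.2142, 0.2862]
orientation: [180.0, 0.0, -0.0]
force: [0.8, 0.2, -0.1]
opening: 0.0503
gripper_force: 30.0
tool_pos: [0.5838, 0.0898, 0.2861]
orientation: [180.0, 0.0, -0.0]
force: [-0.1, 0.1, -0.1]
opening: 0.0504
gripper_force: 30.0
tool_pos: [0.5834, 0.0907, 0.2861]
orientation: [180.0, 0.0, -0.1]
force: [0.3, 0.1, -0.3]
opening: 0.0507
gripper_force: 30.0
[0.58334539 0.0910142  0.28623405]
```

View pics/w5.png

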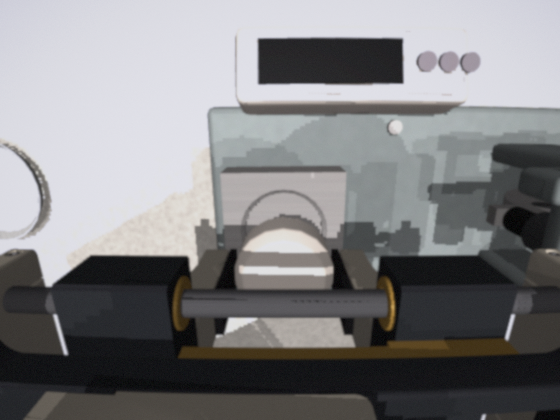

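The wrist view shows the cap held level at (285,262) and the far half of the nest ring behind it, centred at u≈285, so they are aligned laterally. I'll check with a fit.

```bash
python3 - <<'E'
from h import *
import pickle
from scipy.optimize import least_squares
C=pickle.load(open("w5.pkl","rb"));g=cv2.cvtColor(C["img"],cv2.COLOR_RGB2GRAY)
G=cv2.GaussianBlur(g,(3,3),0).astype(np.float32)
def fit(c,r0,r1,angs,z,R,fn):
  rr=np.arange(r0,r1,.5).astype(np.float32);pts=[]
  for a in np.radians(angs):
    val=cv2.remap(G,(c[0]+rr*np.cos(a)).astype(np.float32)[None],(c[1]+rr*np.sin(a)).astype(np.float32)[None],1)[0]
    i=fn(val);pts.append((c[0]+rr[i]*np.cos(a),c[1]+rr[i]*np.sin(a)))
  P=onz(C,pts,z)
  s=least_squares(lambda q:np.hypot(P[:,0]-q[0],P[:,1]-q[1])-R,P.mean(0)[:2]-[.02,0],loss='soft_l1',f_scale=.0005)
  print(s.x,np.std(s.fun),np.round(pts[::6]).tolist())
fit((285,233),36,50,np.arange(-165,-14,5),.0545,.02827,np.argmin)
fit((285,263),40,56,np.arange(-150,-29,5),.118,.026,lambda v:np.argmax(np.diff(v[::-1])) and len(v)-1-np.argmax(np.abs(np.diff(v[::-1]))))
E
```

```text
[0.58406124 0.09049681] 0.00033120304480195275 [[245.0, 222.0], [255.0, 203.0], [274.0, 192.0], [296.0, 193.0], [314.0, 204.0], [321.0, 223.0]]
[0.58914925 0.08850677] 0.0022378300757130098 [[248.0, 242.0], [262.0, 222.0], [285.0, 214.0], [310.0, 219.0], [320.0, 243.0]]
```

```bash
(python3 -m handwheel '[[-1,0.02,0.015,0.6,0,0,0],[-1,0,0,0.6,0,0,0],[-1,0,0,0.4,0,0,0]]';python3 -m handwheel '[[-1,0,0,0.1,0,0,0]]';python3 -m handwheel '[[-1,0,0,0.1,0,0,0]]'; python3 -m handwheel '[[-1,0,0,0,0,0,0]]')|grep -E "tool|force: \["
```

```text
tool_pos: [0.5836, 0.0903, 0.2446]
force: [0.1, -0.2, 0.2]
tool_pos: [0.5838, 0.0903, 0.2426]
force: [-0.0, -1.0, -0.1]
tool_pos: [0.5843, 0.0904, 0.2413]
force: [0.2, 0.9, 0.3]
tool_pos: [0.5842, 0.0903, 0.2415]
force: [-1.0, 0.6, -0.1]
```

```bash
(python3 -m handwheel '[[-1,0,0,0.08,0,0,0]]';python3 -m handwheel '[[-1,0,0,0.06,0,0,0]]'; python3 -m handwheel '[[-1,0,0,0.03,0,0,0]]'; python3 -m handwheel '[[-1,0,0,0,0,0,0]]')|grep -E "tool|force: \["
```

```text
tool_pos: [0.5843, 0.0903, 0.2399]
force: [-0.6, 0.1, 0.1]
tool_pos: [0.5842, 0.0903, 0.2381]
force: [-0.2, -0.9, -0.4]
tool_pos: [0.5841, 0.0903, 0.2372]
force: [0.1, 0.0, 0.1]
tool_pos: [0.5841, 0.0903, 0.2371]
force: [0.1, -0.1, -0.5]
```

```bash
(python3 -m handwheel '[[-1,0,0,0.03,0,0,0]]';python3 -m handwheel '[[-1,0,0,0.03,0,0,0]]';python3 -m handwheel '[[-1,0,0,0,0,0,0]]')|grep -E "tool|force: \["
```

```text
tool_pos: [0.5842, 0.0903, 0.2369]
force: [-3.4, -0.0, 8.5]
tool_pos: [0.5842, 0.0903, 0.2368]
force: [-6.0, 0.9, 14.8]
tool_pos: [0.5841, 0.0903, 0.2368]
force: [-4.4, 0.9, 9.2]
```

```bash
(python3 -m handwheel '[[1,0,0,0,0,0,0],[1,0,0,0,0,0,0],[1,0,0,0,0,0,0],[1,0,0,0,0,0,0],[1,0,0,0,0,0,0]]';python3 -m handwheel '[[1,0,0,-0.4,0,0,0],[1,0,0,-1,0,0,0],[1,0,0,-1,0,0,0],[1,0,0,-1,0,0,0]]';python3 -m handwheel '[[1,-1,-0.5,0,0,0,0],[1,-1,0,0,0,0,0],[1,-1,0,0,0,0,0],[1,0,0,0,0,0,0]]')|grep -E "tool|force: \[|clock"
python3 - <<'E'
from h import *
import pickle
C=cam("wrist"); p=pose()[0];print(p,proj(C,[[.5839,.0904,.074],[.5839,.0904,.056]]))
pickle.dump(C,open("w6.pkl","wb"));save(C,"w6.png")
C=cam("side");cv2.imwrite("pics/s6.png",cv2.cvtColor(C["img"],cv2.COLOR_RGB2BGR)); 
E
```

```text
clock: 20.88
tool_pos: [0.5841, 0.0903, 0.2356]
force: [-0.2, 0.0, 0.2]
clock: 21.38
tool_pos: [0.5841, 0.0903, 0.3223]
force: [0.2, -0.1, 0.3]
clock: 21.88
tool_pos: [0.5079, 0.1027, 0.3217]
force: [-0.2, 0.2, -0.5]
[0.50889849 0.10294225 0.32178377] [[301.15623476 119.74536933]
 [299.87618981 119.27505946]]
```

View pics/w6.png

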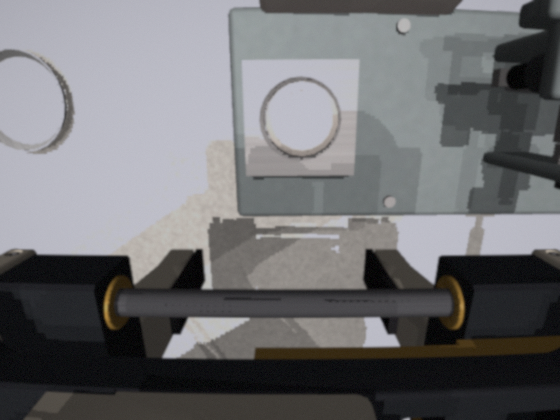

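The cap sits in the nest at (300,117), concentric with the ring at the predicted spot. Next I go round the hammer to the trip pad, closing the fingers on the way.

```bash
(python3 -m handwheel '[[-1,-0.75,0,-1,0,0,0],[-1,-0.75,0,-1,0,0,0],[-1,-0.75,0,-1,0,0,0],[-1,-0.75,0.2,-1,0,0,0]]';python3 -m handwheel '[[-1,0,1,0,0,0,0],[-1,0,1,0,0,0,0],[-1,0,1,0,0,0,0],[-1,0,1,0,0,0,0],[-1,0,1,0,0,0,0]]';python3 -m handwheel '[[-1,0,1,0,0,0,0],[-1,0,1,0,0,0,0],[-1,0,1,0,0,0,0],[-1,0,1,0,0,0,0],[-1,0,1,0,0,0,0]]';python3 -m handwheel '[[-1,0,1,0,0,0,0],[-1,0,1,0,0,0,0],[-1,0,1,0,0,0,0],[-1,0,0.3,0,0,0,0],[-1,0,0,0,0,0,0]]')|grep -E "tool|force: \[|clock|opening"
python3 - <<'E'
from h import *
p,R,o=pose();print(p,o["joint_pos"])
E
```

```text
clock: 22.48
tool_pos: [0.4343, 0.0981, 0.4218]
force: [-0.2, 0.5, 0.4]
opening: 0.0533
clock: 23.1
tool_pos: [0.4347, -0.028, 0.4211]
force: [0.2, 0.6, -0.0]
opening: 0.0039
clock: 23.72
tool_pos: [0.4346, -0.1533, 0.421]
force: [1.0, 0.4, 0.2]
opening: 0.0004
clock: 24.35
tool_pos: [0.4342, -0.235, 0.4205]
force: [0.1, -0.1, -1.0]
opening: 0.0005
[ 0.43417513 -0.23498171  0.42053795] [-5.56244707e+00  2.61592475e+00 -2.01348403e+01 -2.99330503e-03
 -6.72709938e+01  9.54535376e+01]
```

```bash
(python3 -m handwheel '[[-1,0,0,0,0,0,1],[-1,0,0,0,0,0,1],[-1,0,0,0,0,0,1],[-1,0,0,0,0,0,1],[-1,0,0,0,0,0,1]]';python3 -m handwheel '[[-1,0,0,0,0,0,1],[-1,0,0,0,0,0,1],[-1,0,0,0,0,0,1],[-1,0,0,0,0,0,1],[-1,0,0,0,0,0,1]]';python3 -m handwheel '[[-1,0,0,0,0,0,1],[-1,0,0,0,0,0,1],[-1,0,0,0,0,0,1],[-1,0,0,0,0,0,1],[-1,0,0,0,0,0,1]]';python3 -m handwheel '[[-1,0,-0.9,0,0,0,0],[-1,0,-0.9,0,0,0,0],[-1,0,-0.9,0,0,0,0],[-1,0,-0.9,0,0,0,0]]';python3 -m handwheel '[[-1,0,-0.9,0,0,0,0],[-1,0,-0.9,0,0,0,0],[-1,0,-0.9,0,0,0,0],[-1,0,-0.9,0,0,0,0],[-1,0,0,0,0,0,0]]')|grep -E "tool|orient|force: \[|clock"
python3 - <<'E'
from h import *
C=cam("side");save(C,"s7.png");p=pose()[0];print(p,proj(C,[[.613,-.235,.082],p-[0,0,.178]]))
E
```

```text
clock: 24.98
tool_pos: [0.4341, -0.2338, 0.4209]
orientation: [-180.0, -0.0, -30.2]
force: [0.2, 0.6, -0.7]
clock: 25.6
tool_pos: [0.4341, -0.2338, 0.4209]
orientation: [-180.0, -0.0, -60.2]
force: [0.3, -0.1, 0.5]
clock: 26.22
tool_pos: [0.4341, -0.2338, 0.4209]
orientation: [-180.0, 0.0, -90.2]
force: [0.1, -0.2, -0.2]
clock: 26.72
tool_pos: [0.5249, -0.2337, 0.4209]
orientation: [-180.0, 0.0, -90.0]
force: [0.4, -0.1, 0.2]
clock: 27.35
tool_pos: [0.6153, -0.2336, 0.4199]
orientation: [180.0, 0.0, -90.0]
force: [0.1, -0.1, 0.0]
[ 0.61451573 -0.23372957  0.42011235] [[363.79225637 292.41279273]
 [379.13133761 234.21940537]]
```

View pics/s7.png

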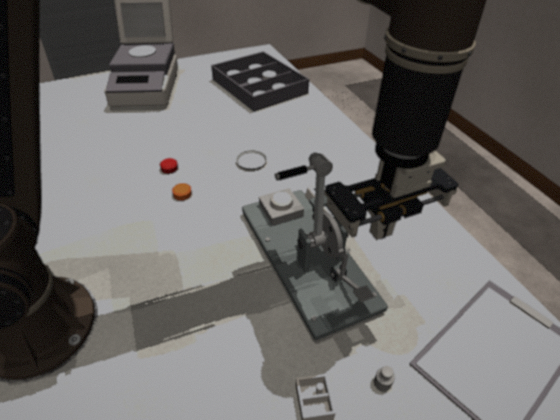

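The side view shows the hammer upright, the cap seated at (283,199) and the trip pad clear at (364,293) below the closed fingers. I'll press now.

```bash
(python3 -m handwheel '[[-1,0.04,0,1,0,0,0],[-1,0.04,0,1,0,0,0],[-1,0,0,1,0,0,0],[-1,0,0,1,0,0,0],[-1,0,0,1,0,0,0]]';python3 -m handwheel '[[-1,0,0,0.8,0,0,0],[-1,0,0,0.2,0,0,0],[-1,0,0,0.1,0,0,0]]';python3 -m handwheel '[[-1,0,0,0.15,0,0,0]]';python3 -m handwheel '[[-1,0,0,0.15,0,0,0]]')|grep -E "tool|force: \[|clock"
```

```text
clock: 28.02
tool_pos: [0.6134, -0.2362, 0.2955]
force: [0.7, 0.8, 0.7]
clock: 28.4
tool_pos: [0.614, -0.2365, 0.2688]
force: [-0.3, -0.6, 0.3]
clock: 28.52
tool_pos: [0.6142, -0.2367, 0.2655]
force: [0.2, -0.2, 0.4]
clock: 28.65
tool_pos: [0.6141, -0.2367, 0.2612]
force: [-0.5, 0.0, 0.3]
```

```bash
(python3 -m handwheel '[[-1,0,0,0.12,0,0,0]]';python3 -m handwheel '[[-1,0,0,0.12,0,0,0]]';python3 -m handwheel '[[-1,0,0,0.12,0,0,0]]';python3 -m handwheel '[[-1,0,0,0.08,0,0,0],[-1,0,0,0,0,0,0]]')|grep -E "tool|force: \[|clock"
python3 - <<'E'
from h import *
C=cam("side");save(C,"s8.png")
E
```

```text
clock: 28.78
tool_pos: [0.6142, -0.237, 0.2591]
force: [-3.6, -2.0, 11.8]
clock: 28.9
tool_pos: [0.6142, -0.2376, 0.2569]
force: [-4.5, -4.2, 15.1]
clock: 29.02
tool_pos: [0.6142, -0.2382, 0.2544]
force: [-5.2, -9.2, 14.3]
clock: 29.28
tool_pos: [0.6143, -0.2376, 0.2508]
force: [-0.1, -3.8, 3.6]
```

View pics/s8.png

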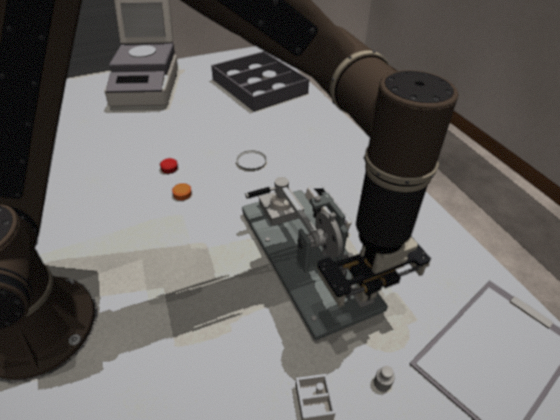

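The hammer has fallen, with its head at (283,190) on the cap. I've used my 10 pictures, so I'll retreat straight up and check the cap/hammer height numerically before handing in.

```bash
(python3 -m handwheel '[[-1,0,0,-0.5,0,0,0],[-1,0,0,-1,0,0,0],[-1,0,0,-1,0,0,0],[-1,0,0,-1,0,0,0],[-1,0,0,-1,0,0,0]]';python3 -m handwheel '[[-1,0,0,-1,0,0,0],[-1,0,0,0,0,0,0],[-1,0,0,0,0,0,0],[-1,0,0,0,0,0,0]]')|grep -E "tool|force: \[|clock"
python3 - <<'E'
from h import *
C=cam("side");g=cv2.cvtColor(C["img"],cv2.COLOR_RGB2GRAY)
# sleeve centre (dark) vs prediction for level hammer / empty nest
x=g[180:205,240:275];v,u=np.nonzero(x<45);print("sleeve px",u.mean()+240,v.mean()+180,len(u))
o=np.array([.5862,-.0896,.105])
for th in(-.12,0,.1):print(th,proj(C,o+[-.058-.013*.18,.18*np.cos(th)-.0008,.18*np.sin(th)]))
E
```

```text
clock: 29.95
tool_pos: [0.6138, -0.2361, 0.3632]
force: [1.1, -1.0, -0.3]
clock: 30.45
tool_pos: [0.6137, -0.2365, 0.3861]
force: [-0.6, -0.2, -0.1]
sleeve px 258.6292134831461 193.17977528089887 89
-0.12 [[258.97636455 200.12540517]]
0 [[258.64400376 192.86355604]]
0.1 [[258.68063507 187.16385232]]
```

The sleeve is at (258.6,193.2) px, against a prediction of (258.6,192.9) for a level hammer, so the hammer is resting on the seated cap.

```bash
python3 -c "
from plant import *
print(close_job())"
```

```text
the job is handed in; nothing more can be done
None
```

The impact test is done and handed in: the hammer was cocked on its latch, the cap seated in the nest, and the trip lever pressed; the hammer fell and the last camera check shows it resting level on the cap, though the hand-in returned no verdict.

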